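# Show the round sensor pod to the bench camera

### The job

Get the bench camera ready: push it forward along its rail right up against its stop, then swing its clamp lever round as far as it goes to lock it. Then take the pod with the round body out of the wooden rack and hold it up in the air in front of the camera: upright, its window squarely facing the lens and centred on it, 100 mm from the front of the lens. Finish while holding it still there, do not put it down, and leave the other two pods, the glue bottle and the screwdriver where they are.

Things in the scene. Friction and masses are not known exactly. Their poses are not given: they have to be found in the camera images.
- stand: dark steel base plate of the bench camera, 240 x 90 x 12 mm, fixed to the bench, with a narrow aluminium rail along its x, a small upright steel stop plate across the rail (top 38 mm above the bench) and a side lug towards +y. Origin: centre of its underside. The camera looks along the stand's own -x and slides that way.
- camera (a joint): slide of the camera along the rail, m: 0 = drawn fully back, 0.06 = fully forward against the stop; grows as the camera moves along the stand's -x. It stays where it is left; about 2 to 3 N moves it.
- camera_back (a point): centre of the flat rear face of the camera's black body (60 long in x, 50 wide in y, 50 mm tall, from 135 to 185 mm above the bench, on a 22 mm post over a carriage 50 x 60 mm); moves with the camera. Axes as the stand's: push it towards -x; +x points out of the rear face.
- lens (a point): centre of the front glass of the lens (38 mm diameter, 30 mm long barrel in front of the camera body), 160 mm above the bench; moves with the camera. Axes as the stand's: the lens looks along -x; z up.
- focus (a point): the point in the air on the lens axis 100 mm in front of the lens (160 mm above the bench), where the window must be held; an empty point that moves with the camera. Axes as the stand's: +x points from here to the lens.
- lever (a joint): clamp lever, rad: 0 = fully free, 1.5 = fully locked, counter-clockwise seen from above as it grows; axis vertical. It stays where it is left; about 2 N at the knob turns it.
- lever_hinge (a point): the lever's vertical pivot axis, on the stand's side lug at stand x = 0, y = +80 mm, 16 mm above the bench. Axes as the stand's.
- lever_knob (a point): point on the axis of the upright round black knob at the lever's end: knob 16 mm diameter, 18 to 74 mm above the bench; this point is 62 mm above the bench, 45 mm from the pivot axis. From the pivot the knob lies midway between the stand's +x and +y at joint 0, and swings past +y to about midway between +y and -x when locked.
- rack: fixed wooden block 70 (x) x 250 (y) x 30 mm tall with three slots 22 mm deep (floor 8 mm above the bench), each 14 x 32 mm, at y = -80, 0 and +80 mm, one pod standing upright in each, any order, windows towards the rack's -x. Origin: centre of its underside.
- round_pod: the pod to show: white plastic, about 60 g, round disc body 50 mm across, 14 thick, round black window in front. Origin: centre of its foot's underside; z up, window faces its -x, y across. Foot 30 (y) x 12 mm (x), z 0 to 22, in the slot with 1 mm play each way; disc centre z 47; flat top tab to grip, 24 (y) x 12 (x), z 72 to 102 mm. It pulls straight up out.
- window (a point): centre of the outer surface of the round pod's black window (30 mm diameter), 10 mm in front of (-x) the pod's axis and 47 mm above its foot's underside. Axes as the pod's.
- square_pod: a white plastic wearable sensor pod, with a square body 46 wide x 50 tall x 14 mm thick and a square window. It stands upright in a rack slot. Origin: centre of the underside of its foot; z up, window faces its own -x, y across its width. Same foot (30 wide, 12 thick, 22 mm tall below the body) and same top tab as the round pod, same total height 102 mm. Not to be moved.
- narrow_pod: a white plastic wearable sensor pod, with a narrow body 30 wide x 50 tall x 14 mm thick and a narrow upright window. It stands upright in a rack slot. Origin: centre of the underside of its foot; z up, window faces its own -x, y across its width. Same foot (30 wide, 12 thick, 22 mm tall below the body) and same top tab as the round pod, same total height 102 mm. Not to be moved.
- glue_bottle: white plastic bottle with a yellow cap, 40 mm diameter, 110 mm tall, standing on the bench. Origin: centre of its underside. Not to be moved.
- screwdriver: screwdriver, 170 mm long, lying on the bench along its own x, origin under its middle. Not to be moved.
Things that resemble listed ones, but are neither listed nor needed, are in the scene too. Leave any blue look-alike of the round_pod alone.

How it is judged:
By the outcome, as a careful person would: the job done as asked, in the order asked, and still so for the second after the job is handed in, while the arm keeps its last pose, push and grip.
It also fails if it takes over 69 s, if anything falls off the work surface, if the arm or the gripper's body presses on something with over 40 N, if the wrist force passes 120 N, or if a joint passes its speed limit or range.

### The arm

A 6-joint arm with a two-finger parallel gripper is mounted at the origin on the work surface. World frame = base frame: x ahead of the robot, y to its left, z up, the work surface at z = 0. Lengths are in m, angles in degrees, forces in N, time in s.
With the tool pointing down it reaches from about 0.35 to 0.875 m from the base axis. Payload 4.2 kg.
Tool frame: the origin (TCP) lies at the very end of the fingers, on their centre line; the grasp point (between the pads) lies 19 mm behind it (tcp_to_grasp is the z of the grasp point in the tool frame, in m); z points along the fingers, y is the direction in which the jaws open and shut (so a half turn about z gives the same grasp; the last joint's range is limited). The gripper opens to 87 mm and grips with 3 to 60 N. Pads are 19 mm wide; open, the fingers measure 117 mm over their backs; the gripper's body (75 mm by 190 mm) begins 51 mm behind the grasp point.
Start: joints at [-58.866, 22.042, 0.453, 0, -68.411, -14.817], TCP at [0.176, -0.6, 0.223] pointing down, gripper open.
Joint ranges: [-179.83, 179.83], [-69.29, 118.12], [-61.27, 80.66], [-181.25, 117.63], [-171.15, -9.14], [-177.46, 177.46]. Speed limits (degrees/s): [159.86, 159.86, 180, 180, 180, 180].

### API

Orientations are given as a 3x3 rotation matrix whose columns are the frame's x, y, z axes.
In Python, from station import sense, capture, camera_params, finish_job, tcp_to_grasp gives the robot as it stands.
- The arm moves only by the shell command python3 -m inch 'ROWS'. ROWS is JSON, a list of rows, each an object of numbers: "jaw": the closure in counts, from 0 (fully open) to 255 (shut); "x", "y", "z": the shift along the world's x, y, z normalised to -1 to 1, where 1 is 0.06 m; "ax", "ay", "az": the turn, a rotation vector about the world's x, y, z normalised to -1 to 1, where 1 is 10 degrees. A call has 1 to 12 rows; each row shifts and turns the pose as measured when the row begins; what a row does not reach is not made up. A row lasts 1/8 s, in which the tool goes at most 62.5 mm and 10.7 degrees, less where a joint would pass 70% of its speed; a pose out of reach is approached as far as the arm can. A call with a number of a shift or a turn outside -1 to 1 is refused whole. A call with a gripper value outside its range is refused whole. The fingers move at their own pace and stop on an object; the grip force is fixed at half the most. Time passes only in rows, so rows that do not move let the fingers close. It gives the time, the measured TCP pose, the force and the opening at its end, in the units of the state.
- sense(): the state, without advancing time (a new reading comes with each control period).
- capture(name): name is "side" or "top"; returns the picture (480x640x3 uint8, red, green, blue); there is no depth.
- camera_params(name): a dict with "vfov" (degrees; the focal length in pixels is half the picture's height over the tangent of half this angle, whatever the lens; pixels are square), "cx", "cy" (the principal point, pixels), "R" (3x3) and "t" (3): a world point X has camera coordinates R X + t. Camera axes: x right, y down, z forward; pixel columns grow to the right and rows downward; lengths in m; the calibration is good to about 2 mm. A picture is of the moment at which its call begins. camera_params takes no time and is no camera call.
- finish_job(): hands the job in, once; it reports no verdict.
The state is a dict: "time_s": time; "joints": joint angles; "joint_velocities": joint speeds; "effort": joint torques, N m; "tcp_pos": TCP position; "ee_rot": TCP orientation; "wrist_force": force on the tool from outside, world axes, zero at the start; "moment": the same for the moment, N m; "gripper_width": opening from 0.0 (shut) to 1.0 (fully open).
Only numpy, scipy, OpenCV 4.12 (cv2) and the standard library are available. Lean on these libraries where they do the work, as an engineer would, in place of code of your own. Each camera call takes 0.05 s, during which the arm holds its last target.

## Working session

There is one attempt and no reset: what is moved stays moved. The work goes in short steps, Python scripts to look and compute and a shell command to move; the robot and the scene stay as the last step left them, time stands still between calls to the robot, and variables do not carry over. Pictures are saved under pics/ and viewed, and the job is handed in when it is done.

```bash
ls; mkdir -p pics; python3 - <<'E'
from station import *
import cv2
s=sense();print({k:s[k] for k in s if k in('time_s','tcp_pos','ee_rot','gripper_width')}, tcp_to_grasp)
for n in('side','top'):
    p=camera_params(n);print(n,p)
    cv2.imwrite(f'pics/{n}0.png',capture(n)[:,:,::-1])
E
```

```text
pics
{'time_s': 0.0, 'tcp_pos': array([ 0.17544209, -0.59923693,  0.221443  ]), 'ee_rot': array([[-9.59778317e-01, -2.80758038e-01, -7.11230349e-04],
       [-2.80758924e-01,  9.59776019e-01,  2.10235580e-03],
       [ 9.23685437e-05,  2.21747978e-03, -9.99997537e-01]]), 'gripper_width': 1.0019978339947728} -0.0187
side {'vfov': 48.247611062953155, 'cx': 327.7055417675414, 'cy': 242.9776628013673, 'R': array([[ 0.9738249 , -0.22640044,  0.02019676],
       [-0.11532023, -0.56868525, -0.81443129],
       [ 0.1958732 ,  0.79078437, -0.57990841]]), 't': array([-0.54046374,  0.18362307,  1.03694015])}
top {'vfov': 57.375766516327374, 'cx': 312.3339999401668, 'cy': 229.5671282012831, 'R': array([[ 0.02785517, -0.99960548, -0.00360295],
       [-0.9972362 , -0.02754044, -0.06900354],
       [ 0.06887709,  0.0055151 , -0.99760991]]), 't': array([0.00418709, 0.57092473, 0.96064394])}
```

View pics/side0.png

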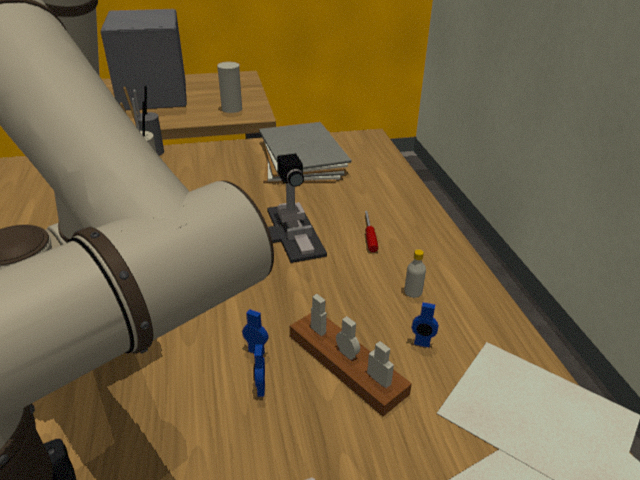

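View pics/top0.png

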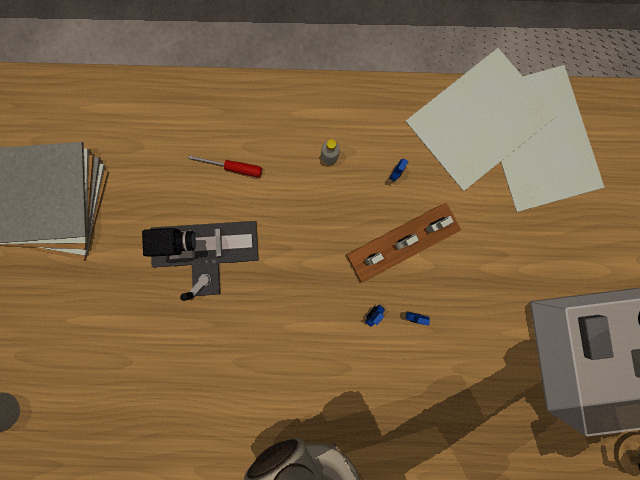

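```bash
cat > h.py <<'E'
import numpy as np,cv2
from station import *
def K(n):
    p=camera_params(n);f=240/np.tan(np.radians(p['vfov']/2));return f,p
def ray(n,uv):
    f,p=K(n);d=np.array([(uv[0]-p['cx'])/f,(uv[1]-p['cy'])/f,1.]);R=np.array(p['R']);return -R.T@p['t'],R.T@d
def plane(n,uv,z):
    c,d=ray(n,uv);return c+d*(z-c[2])/d[2]
def proj(n,X):
    f,p=K(n);c=np.array(p['R'])@X+p['t'];return np.array([f*c[0]/c[2]+p['cx'],f*c[1]/c[2]+p['cy']])
def tri(a,b):
    A=[];B=[]
    for n,uv in(('side',a),('top',b)):
        c,d=ray(n,uv);d/=np.linalg.norm(d);P=np.eye(3)-np.outer(d,d);A.append(P);B.append(P@c)
    X=np.linalg.lstsq(np.vstack(A),np.hstack(B),rcond=None)[0];return X
def crop(src,x0,y0,x1,y1,s,out):
    im=cv2.imread(src)[y0:y1,x0:x1];im=cv2.resize(im,None,fx=s,fy=s,interpolation=cv2.INTER_CUBIC);cv2.imwrite(out,im)
E
python3 - <<'E'
from h import *
crop('pics/side0.png',280,280,440,420,5,'pics/s_rack.png')
crop('pics/top0.png',340,190,470,290,6,'pics/t_rack.png')
crop('pics/top0.png',130,210,270,310,5.7,'pics/t_cam.png')
crop('pics/side0.png',240,140,350,270,4.5,'pics/s_cam.png')
E
```

```text
(no output)
```

View pics/s_rack.png

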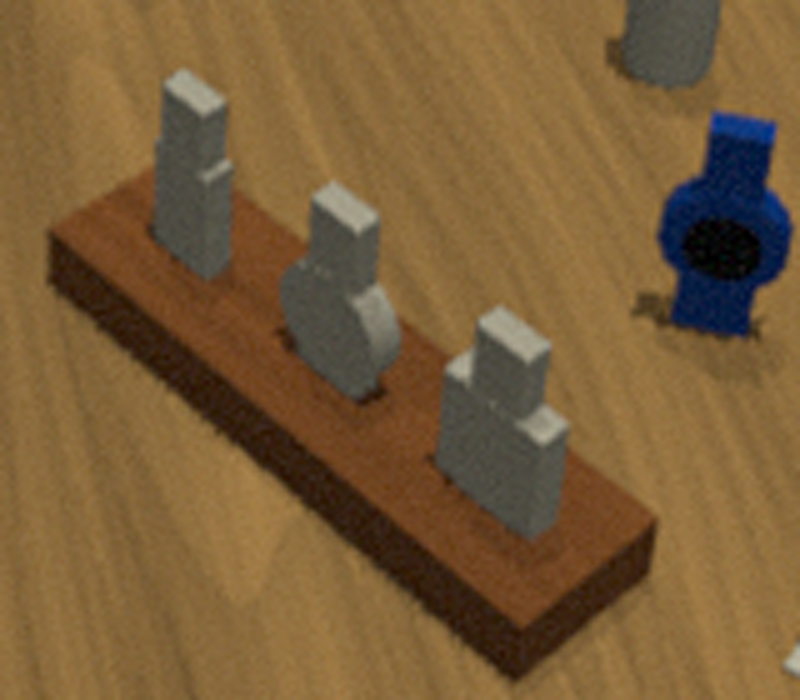

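View pics/t_rack.png

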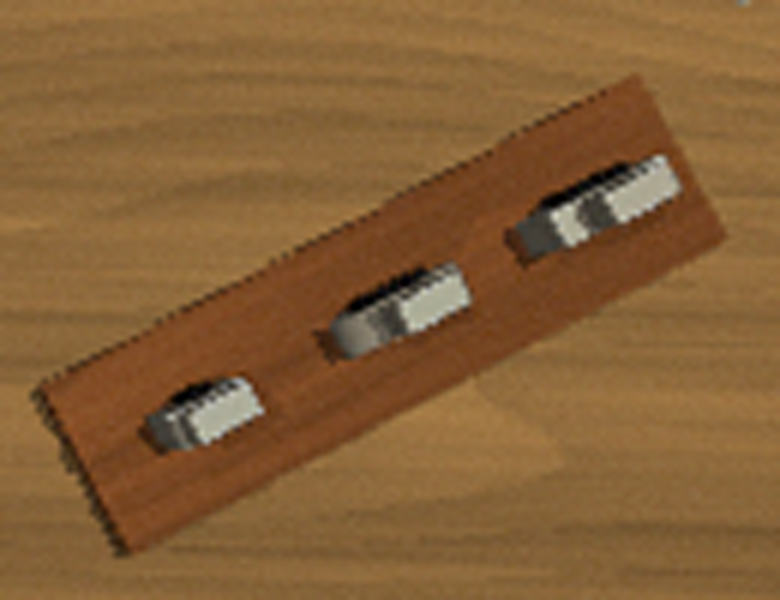

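View pics/t_cam.png

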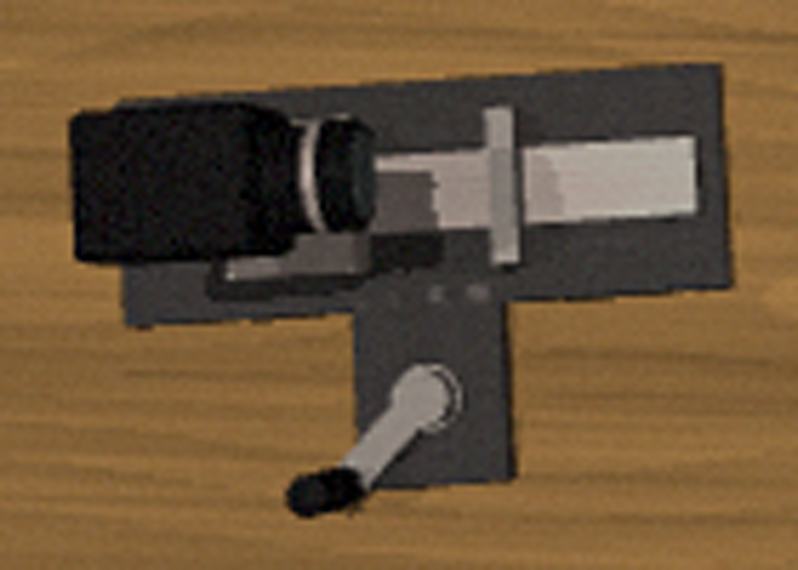

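View pics/s_cam.png

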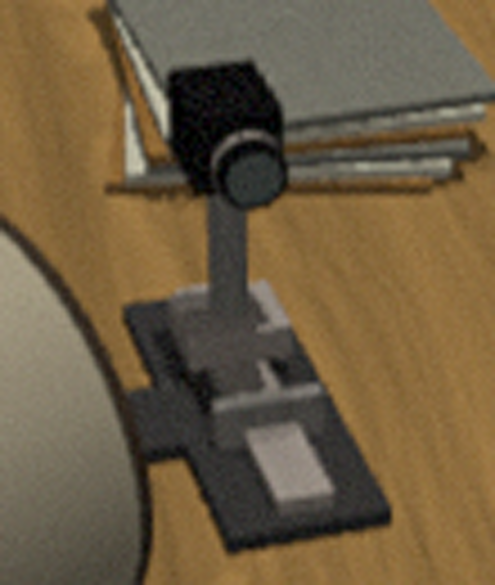

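Candidates: the white round pod is the middle one in the rack (side 348,340; top 406,242). It could be confused with the narrow pod (side 318,316), the square pod (side 381,365), and three blue look-alikes (side 425,325; 255,332; 259,371). The crop confirms the middle one by its round disc. The windows face away from the side camera. In the top view the lens is at about (190,241), the knob at (187,296) and the lever pivot at (205,280).

```bash
python3 - <<'E'
from h import *
def un(x0,y0,s,p): return ((p[0]+.5)/s-.5+x0,(p[1]+.5)/s-.5+y0)
T=lambda p:un(130,210,5.7,p); Rk=lambda p:un(340,190,6,p)
S=lambda p:un(240,140,4.5,p); SR=lambda p:un(280,280,5,p)
np.set_printoptions(precision=4,suppress=True)
print('stand'); P=[plane('top',T(p),.012) for p in((722,63),(733,287),(125,327))]
for q in P:print(q)
print('lens',np.linalg.norm(P[0]-P[1]),np.linalg.norm(P[2]-P[1]))
d=P[2]-P[1];print('x dir ang',np.degrees(np.arctan2(d[1],d[0])));e=P[0]-P[1];print('-y dir ang',np.degrees(np.arctan2(e[1],e[0])))
c=(P[0]+P[2])/2;print('c',c)
print('rack');Q=[plane('top',Rk(p),.030) for p in((42,388),(638,75),(726,237),(130,553))]
for q in Q:print(q)
print(np.linalg.norm(Q[0]-Q[1]),np.linalg.norm(Q[1]-Q[2]))
print('c',np.mean(Q,0)); d=Q[0]-Q[1]+Q[3]-Q[2];print('ang y',np.degrees(np.arctan2(d[1],d[0])))
# tab tops at z=0.110
print('roundtab', plane('top',Rk((434,299)),.110),'side',plane('side',SR((347,209)),.110))
print('knob top',plane('top',T((303,496)),.074))
print('pivot',plane('top',T((430,397)),.03))
print('glass tri',tri(S((252,178)),T((366,171))))
print('body rear', [plane('top',T(p),.185) for p in((72,117),(78,260))])
print('bottle',plane('top',(331,145),.11)); print('blue',[plane('top',q,.05) for q in((375,316),(418,319),(398,170))])
E
```

```text
stand
[0.5878 0.1472 0.012 ]
[0.4995 0.1396 0.012 ]
[0.4771 0.3782 0.012 ]
lens 0.08863854723334975 0.23970983381867333
x dir ang 95.35169299535401
-y dir ang 4.902516508066789
c [0.5325 0.2627 0.012 ]
rack
[ 0.5175 -0.057   0.03  ]
[ 0.6392 -0.2746  0.03  ]
[ 0.58   -0.3074  0.03  ]
[ 0.4582 -0.0905  0.03  ]
0.2493798416812794 0.06764484555717594
c [ 0.5487 -0.1824  0.03  ]
ang y 119.25931789357519
roundtab [ 0.5499 -0.1825  0.11  ] side [ 0.5476 -0.1859  0.11  ]
knob top [0.4189 0.2867 0.074 ]
pivot [0.4541 0.2525 0.03  ]
glass tri [0.5339 0.2457 0.16  ]
body rear [array([0.5494, 0.3354, 0.185 ]), array([0.5029, 0.3309, 0.185 ])]
bottle [ 0.7396 -0.014   0.11  ]
blue [array([ 0.3872, -0.1191,  0.05  ]), array([ 0.3835, -0.2109,  0.05  ]), array([ 0.7041, -0.1636,  0.05  ])]
```

```bash
python3 -m inch '[{"x":0.9,"y":0.95,"z":0.2,"jaw":255,"az":-0.3},{"x":0.9,"y":0.95,"z":0.2,"jaw":255,"az":-0.3},{"x":0.9,"y":0.95,"z":0.2,"jaw":255,"az":-0.3},{"x":0.9,"y":0.95,"z":0.2,"jaw":255,"az":-0.2},{"x":0.9,"y":0.95,"jaw":255},{"x":0.1,"y":0.95,"jaw":255},{"x":0.1,"y":0.95,"jaw":255},{"x":0.1,"y":0.95,"jaw":255}]'
```

```text
$[0]: bad value
```

```bash
python3 -m inch '[{"jaw":255,"x":0.9,"y":0.95,"z":0.2,"ax":0,"ay":0,"az":-0.3},{"jaw":255,"x":0.9,"y":0.95,"z":0.2,"ax":0,"ay":0,"az":-0.3}]'
```

```text
time_s: 0.35
tcp_pos: [0.2604, -0.5082, 0.2384]
ee_rot: [[-0.986, -0.168, -0.003], [-0.168, 0.986, 0.006], [0.002, 0.007, -1.0]]
wrist_force: [1.1, -0.3, 0.3]
gripper_width: 0.855
```

```bash
python3 -m inch '[{"jaw":255,"x":1,"y":1,"z":0.3,"ax":0,"ay":0,"az":-0.3},{"jaw":255,"x":1,"y":1,"z":0.3,"ax":0,"ay":0,"az":-0.1},{"jaw":255,"x":1,"y":1,"z":0.1,"ax":0,"ay":0,"az":0},{"jaw":255,"x":0.6,"y":1,"z":0,"ax":0,"ay":0,"az":0},{"jaw":255,"x":0.2,"y":1,"z":0,"ax":0,"ay":0,"az":0},{"jaw":255,"x":0.2,"y":1,"z":0,"ax":0,"ay":0,"az":0},{"jaw":255,"x":0.1,"y":1,"z":0,"ax":0,"ay":0,"az":0},{"jaw":255,"x":0.1,"y":1,"z":0,"ax":0,"ay":0,"az":0},{"jaw":255,"x":0.1,"y":1,"z":0,"ax":0,"ay":0,"az":0}]'
```

```text
time_s: 1.48
tcp_pos: [0.4665, -0.0138, 0.2665]
ee_rot: [[-0.995, -0.095, -0.006], [-0.095, 0.995, 0.009], [0.005, 0.009, -1.0]]
wrist_force: [1.7, -0.4, 0.1]
gripper_width: 0.006
```

```bash
python3 -m inch '[{"jaw":255,"x":0.15,"y":1,"z":0,"ax":0,"ay":0,"az":0},{"jaw":255,"x":0.15,"y":1,"z":0,"ax":0,"ay":0,"az":0},{"jaw":255,"x":0.15,"y":1,"z":0,"ax":0,"ay":0,"az":0},{"jaw":255,"x":0.15,"y":1,"z":0,"ax":0,"ay":0,"az":0},{"jaw":255,"x":0.15,"y":1,"z":0,"ax":0,"ay":0,"az":0},{"jaw":255,"x":0.15,"y":1,"z":0,"ax":0,"ay":0,"az":0},{"jaw":255,"x":0.1,"y":0.6,"z":0,"ax":0,"ay":0,"az":0},{"jaw":255,"x":0,"y":0,"z":0,"ax":0,"ay":0,"az":0}]'
```

```text
time_s: 2.48
tcp_pos: [0.5233, 0.3985, 0.2619]
ee_rot: [[-0.995, -0.101, -0.011], [-0.101, 0.995, 0.005], [0.01, 0.006, -1.0]]
wrist_force: [-0.7, -1.6, -1.4]
gripper_width: 0.003
```

```bash
python3 -m inch '[{"jaw":255,"x":0,"y":-0.1,"z":-0.8,"ax":0,"ay":0,"az":0},{"jaw":255,"x":0,"y":-0.1,"z":-0.8,"ax":0,"ay":0,"az":0},{"jaw":255,"x":0,"y":0,"z":-0.5,"ax":0,"ay":0,"az":0},{"jaw":255,"x":0,"y":0,"z":0,"ax":0,"ay":0,"az":0}]'
python3 - <<'E'
from h import *
cv2.imwrite('pics/t1.png',capture('top')[:,:,::-1]); crop('pics/t1.png',100,200,270,310,4.7,'pics/t1c.png')
E
```

```text
time_s: 2.98
tcp_pos: [0.5222, 0.3825, 0.1327]
ee_rot: [[-0.995, -0.099, -0.012], [-0.1, 0.995, 0.004], [0.011, 0.005, -1.0]]
wrist_force: [1.1, -0.1, 0.3]
gripper_width: 0.004
```

View pics/t1c.png

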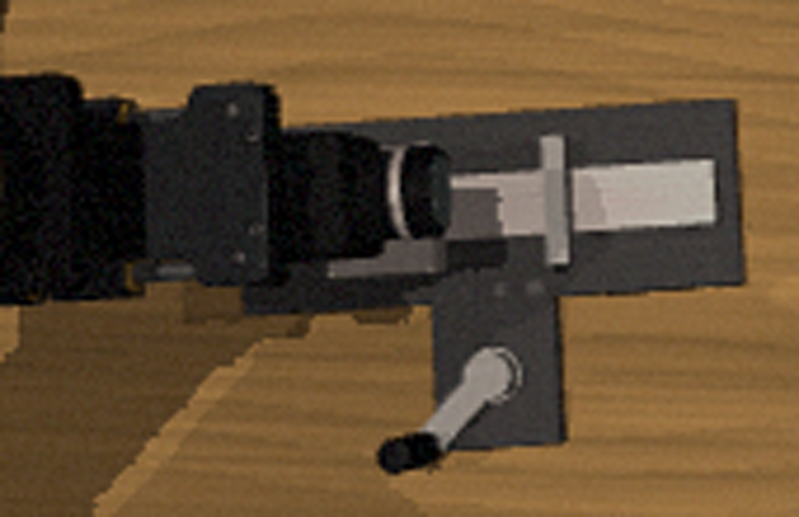

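The gripper is behind the camera and in line with the rail, with the lens at about (438,190) in the crop. I'll raise it slightly and push.

```bash
python3 -m inch '[{"jaw":255,"x":0,"y":0,"z":0.2,"ax":0,"ay":0,"az":0},{"jaw":255,"x":0.02,"y":-0.2,"z":0.05,"ax":0,"ay":0,"az":0},{"jaw":255,"x":0.02,"y":-0.2,"z":0,"ax":0,"ay":0,"az":0},{"jaw":255,"x":0.02,"y":-0.2,"z":0,"ax":0,"ay":0,"az":0},{"jaw":255,"x":0.02,"y":-0.2,"z":0,"ax":0,"ay":0,"az":0}]'
python3 -m inch '[{"jaw":255,"x":0.02,"y":-0.2,"z":0,"ax":0,"ay":0,"az":0},{"jaw":255,"x":0.02,"y":-0.2,"z":0,"ax":0,"ay":0,"az":0},{"jaw":255,"x":0.02,"y":-0.2,"z":0,"ax":0,"ay":0,"az":0}]'
```

```text
time_s: 3.65
tcp_pos: [0.5303, 0.3347, 0.1573]
ee_rot: [[-0.995, -0.1, -0.0], [-0.1, 0.995, 0.016], [-0.001, 0.015, -1.0]]
wrist_force: [0.1, 3.4, -1.1]
gripper_width: 0.004
time_s: 4.03
tcp_pos: [0.5335, 0.3058, 0.1575]
ee_rot: [[-0.995, -0.099, 0.003], [-0.099, 0.994, 0.036], [-0.007, 0.035, -0.999]]
wrist_force: [-17.8, 45.5, -1.6]
gripper_width: 0.003
```

```bash
python3 -m inch '[{"jaw":255,"x":0,"y":0.1,"z":0,"ax":0,"ay":0,"az":0}]'
python3 - <<'E'
from h import *
cv2.imwrite('pics/t2.png',capture('top')[:,:,::-1]); crop('pics/t2.png',100,200,270,310,4.7,'pics/t2c.png')
cv2.imwrite('pics/s2.png',capture('side')[:,:,::-1]); crop('pics/s2.png',220,100,380,270,3.5,'pics/s2c.png')
E
```

```text
time_s: 4.15
tcp_pos: [0.5332, 0.3124, 0.1579]
ee_rot: [[-0.995, -0.1, 0.004], [-0.1, 0.994, 0.037], [-0.007, 0.037, -0.999]]
wrist_force: [0.1, -0.6, -0.1]
gripper_width: 0.005
```

View pics/t2c.png

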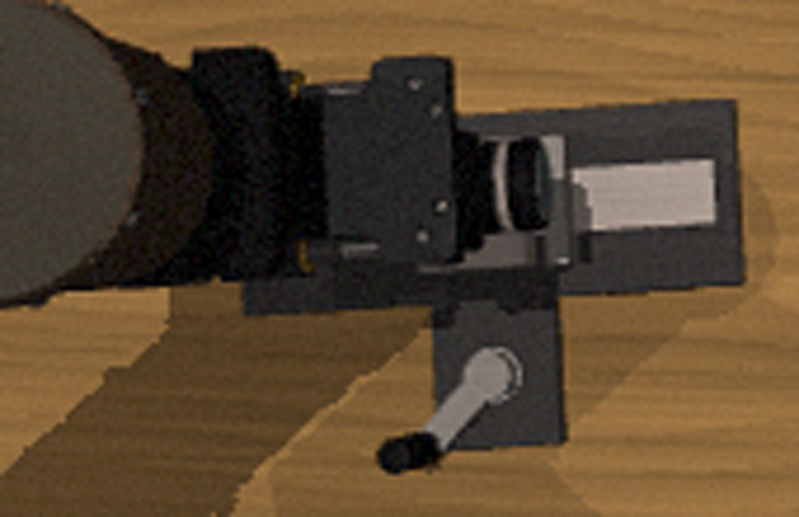

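View pics/s2c.png

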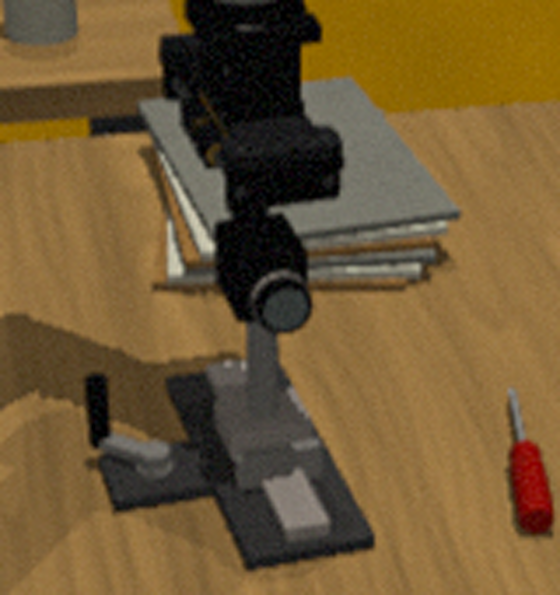

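The camera is against its stop: the carriage touches the stop plate in both views, and the force jumped to 45 N. Next is the lever.

```bash
python3 -m inch '[{"jaw":255,"x":0,"y":0.6,"z":0,"ax":-0.2,"ay":0,"az":0},{"jaw":255,"x":-0.3,"y":0.1,"z":0,"ax":0,"ay":0,"az":0},{"jaw":255,"x":-0.8,"y":-0.1,"z":0,"ax":0,"ay":0,"az":0},{"jaw":255,"x":-0.9,"y":-0.1,"z":-0.1,"ax":0,"ay":0,"az":0},{"jaw":255,"x":0,"y":0,"z":0,"ax":0,"ay":0,"az":0}]'
python3 - <<'E'
from h import *
print(tri((220+283/3.5,100+306/3.5),(100+541/4.7,200+187/4.7)))
E
```

```text
time_s: 4.88
tcp_pos: [0.4103, 0.333, 0.1489]
ee_rot: [[-0.995, -0.096, -0.001], [-0.096, 0.995, -0.013], [0.002, -0.013, -1.0]]
wrist_force: [0.1, -0.9, 0.7]
gripper_width: 0.005
[0.53651629 0.20438129 0.16082306]
```

```bash
python3 -m inch '[{"jaw":255,"x":0.08,"y":0,"z":-0.7,"ax":0.07,"ay":0,"az":0},{"jaw":255,"x":0,"y":0,"z":-0.7,"ax":0,"ay":0,"az":0},{"jaw":255,"x":0,"y":0,"z":-0.2,"ax":0,"ay":0,"az":0},{"jaw":255,"x":0,"y":0,"z":0,"ax":0,"ay":0,"az":0}]'
```

```text
time_s: 5.38
tcp_pos: [0.4174, 0.3308, 0.0537]
ee_rot: [[-0.995, -0.096, 0.004], [-0.096, 0.995, 0.001], [-0.004, 0.0, -1.0]]
wrist_force: [-0.5, -0.4, -0.3]
gripper_width: 0.004
```

```bash
python3 -m inch '[{"jaw":255,"x":-0.05,"y":-0.2,"z":-0.2,"ax":0,"ay":0,"az":0},{"jaw":255,"x":-0.05,"y":-0.2,"z":0,"ax":0,"ay":0,"az":0},{"jaw":255,"x":-0.05,"y":-0.2,"z":0,"ax":0,"ay":0,"az":0},{"jaw":255,"x":0,"y":-0.2,"z":0,"ax":0,"ay":0,"az":0},{"jaw":255,"x":0,"y":-0.2,"z":0,"ax":0,"ay":0,"az":0},{"jaw":255,"x":0,"y":-0.2,"z":0,"ax":0,"ay":0,"az":0}]'
python3 - <<'E'
from h import *
cv2.imwrite('pics/t3.png',capture('top')[:,:,::-1]); crop('pics/t3.png',130,210,270,310,5.7,'pics/t3c.png')
cv2.imwrite('pics/s3.png',capture('side')[:,:,::-1]); crop('pics/s3.png',220,170,340,270,5,'pics/s3c.png')
E
```

```text
time_s: 6.12
tcp_pos: [0.4123, 0.267, 0.0504]
ee_rot: [[-0.995, -0.098, 0.019], [-0.098, 0.995, 0.025], [-0.021, 0.023, -1.0]]
wrist_force: [-0.4, 2.6, -1.0]
gripper_width: 0.004
```

View pics/t3c.png

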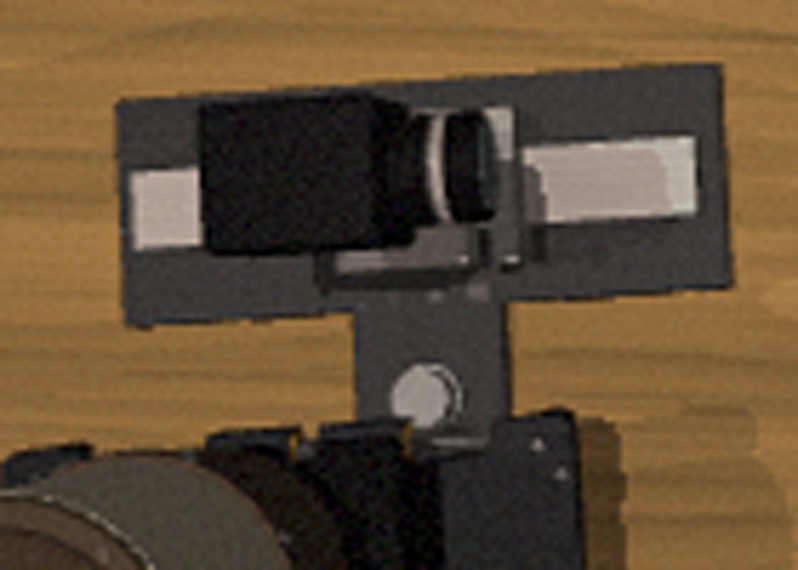

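View pics/s3c.png

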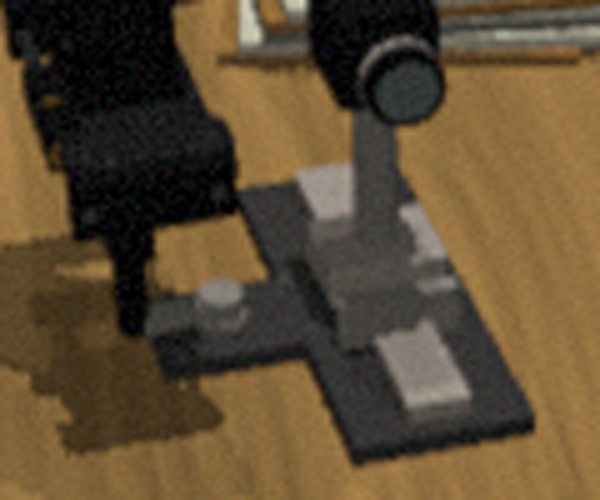

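```bash
python3 -m inch '[{"jaw":255,"x":0.05,"y":-0.15,"z":-0.05,"ax":-0.1,"ay":0.1,"az":0},{"jaw":255,"x":0.05,"y":-0.15,"z":0,"ax":0,"ay":0,"az":0}]'
python3 -m inch '[{"jaw":255,"x":0.05,"y":-0.12,"z":0,"ax":0,"ay":0,"az":0}]'
python3 -m inch '[{"jaw":255,"x":0.05,"y":-0.1,"z":0,"ax":0,"ay":0,"az":0}]'
```

```text
time_s: 6.48
tcp_pos: [0.4196, 0.2483, 0.0481]
ee_rot: [[-0.995, -0.098, 0.002], [-0.098, 0.995, 0.007], [-0.002, 0.007, -1.0]]
wrist_force: [0.5, 3.5, -2.2]
gripper_width: 0.008
time_s: 6.6
tcp_pos: [0.4236, 0.2423, 0.0481]
ee_rot: [[-0.995, -0.097, 0.004], [-0.097, 0.995, 0.011], [-0.005, 0.01, -1.0]]
wrist_force: [-14.3, 21.2, -0.8]
gripper_width: 0.002
time_s: 6.72
tcp_pos: [0.4253, 0.2416, 0.0481]
ee_rot: [[-0.996, -0.093, 0.004], [-0.093, 0.995, 0.022], [-0.006, 0.021, -1.0]]
wrist_force: [-34.9, 40.1, 4.8]
gripper_width: 0.005
```

```bash
python3 -m inch '[{"jaw":255,"x":-0.05,"y":0.3,"z":0,"ax":0,"ay":0,"az":0},{"jaw":255,"x":-0.3,"y":0.5,"z":0.5,"ax":-0.1,"ay":0,"az":0},{"jaw":0,"x":-0.3,"y":0.3,"z":1,"ax":0,"ay":0,"az":0},{"jaw":0,"x":0,"y":0,"z":1,"ax":0,"ay":0,"az":0},{"jaw":0,"x":0,"y":0,"z":0,"ax":0,"ay":0,"az":0}]'
python3 - <<'E'
from h import *
cv2.imwrite('pics/t4.png',capture('top')[:,:,::-1]); crop('pics/t4.png',130,210,270,310,5.7,'pics/t4c.png')
cv2.imwrite('pics/s4.png',capture('side')[:,:,::-1]); crop('pics/s4.png',220,150,340,270,4.9,'pics/s4c.png')
E
```

```text
time_s: 7.35
tcp_pos: [0.3837, 0.3041, 0.1991]
ee_rot: [[-0.996, -0.092, -0.003], [-0.092, 0.996, -0.009], [0.004, -0.009, -1.0]]
wrist_force: [0.3, -0.2, -1.0]
gripper_width: 0.263
```

View pics/t4c.png

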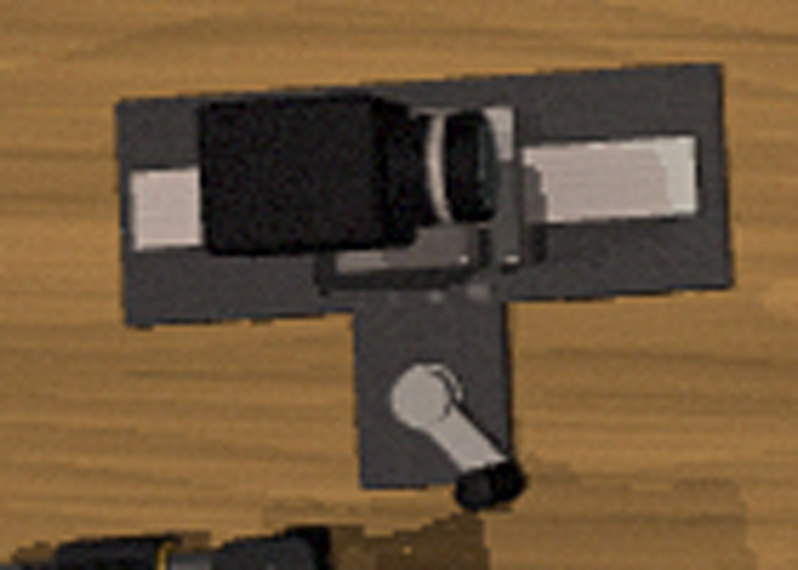

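View pics/s4c.png

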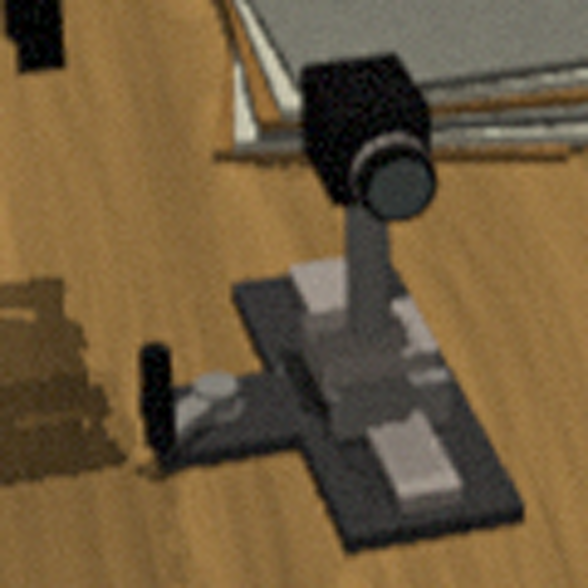

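```bash
python3 - <<'E'
from h import *
T=lambda p:(130+(p[0]+.5)/5.7-.5,210+(p[1]+.5)/5.7-.5); S=lambda p:(220+(p[0]+.5)/4.9-.5,150+(p[1]+.5)/4.9-.5)
k=plane('top',T((475,492)),.074);print('knob',k)
pv=plane('top',T((423,395)),.03);print('pv',pv)
for p in (pv[:2],np.array([.4528,.2555])): d=k[:2]-p;print(np.degrees(np.arctan2(d[1],d[0])),np.hypot(*d))
print('lens',tri(S((400,184)),T((485,168))))
# front glass ellipse in side
im=cv2.imread('pics/s4.png');
print('rear corners',[plane('top',T(p),.185) for p in((201,106),(210,248))], 'front body',[plane('top',T(p),.185) for p in((372,96),(384,240))])
# predicted projection of lens hypothesis
for X in((.5375,.2044,.16),):print(proj('top',np.array(X)),proj('side',np.array(X)))
E
```

```text
knob [0.4221106  0.22364778 0.074     ]
pv [0.45474305 0.25526618 0.03      ]
-135.90420671526644 0.04543786687682059
-133.9348352554511 0.04423124748029322
lens [0.53771875 0.20527601 0.16090655]
rear corners [array([0.55418221, 0.29342506, 0.185     ]), array([0.50803003, 0.28813299, 0.185     ])] front body [array([0.55899291, 0.2377368 , 0.185     ]), array([0.51219871, 0.23165787, 0.185     ])]
[215.26003717 239.10036866] [301.11973277 187.70203044]
```

Lens at about (0.538, 0.2045). The knob sits at 226°, which is the locked end. Next, the round pod.

```bash
python3 -m inch '[{"jaw":0,"x":0,"y":-0.8,"z":0.4,"ax":-0.05,"ay":0,"az":-0.7},{"jaw":0,"x":0.1,"y":-0.9,"z":0.2,"ax":0,"ay":0,"az":-0.8},{"jaw":0,"x":0.2,"y":-0.9,"z":0,"ax":0,"ay":0,"az":-0.8},{"jaw":0,"x":0.3,"y":-0.9,"z":0,"ax":0,"ay":0,"az":-0.8},{"jaw":0,"x":0.4,"y":-0.9,"z":0,"ax":0,"ay":0,"az":-0.8},{"jaw":0,"x":0.4,"y":-0.9,"z":0,"ax":0,"ay":0,"az":-0.8},{"jaw":0,"x":0.4,"y":-0.9,"z":0,"ax":0,"ay":0,"az":-0.8},{"jaw":0,"x":0.4,"y":-0.9,"z":0,"ax":0,"ay":0,"az":-0.7},{"jaw":0,"x":0.3,"y":-0.7,"z":0,"ax":0,"ay":0,"az":-0.4},{"jaw":0,"x":0,"y":0,"z":0,"ax":0,"ay":0,"az":0}]'
```

```text
time_s: 8.7
tcp_pos: [0.5222, -0.1911, 0.2081]
ee_rot: [[-0.446, 0.891, -0.079], [0.894, 0.448, 0.004], [0.039, -0.069, -0.997]]
wrist_force: [-0.2, -0.7, -0.7]
gripper_width: 1.004
```

```bash
python3 -m inch '[{"jaw":0,"x":0.4,"y":0.15,"z":-0.3,"ax":-0.02,"ay":-0.45,"az":0.26},{"jaw":0,"x":0,"y":0,"z":0,"ax":0,"ay":0,"az":0}]'
python3 - <<'E'
from h import *
cv2.imwrite('pics/s5.png',capture('side')[:,:,::-1]); crop('pics/s5.png',260,180,440,420,2.5,'pics/s5c.png')
E
```

```text
time_s: 8.95
tcp_pos: [0.5433, -0.1825, 0.1854]
ee_rot: [[-0.487, 0.873, -0.01], [0.873, 0.487, -0.001], [0.004, -0.009, -1.0]]
wrist_force: [-1.1, 0.0, 0.3]
gripper_width: 1.002
```

View pics/s5c.png

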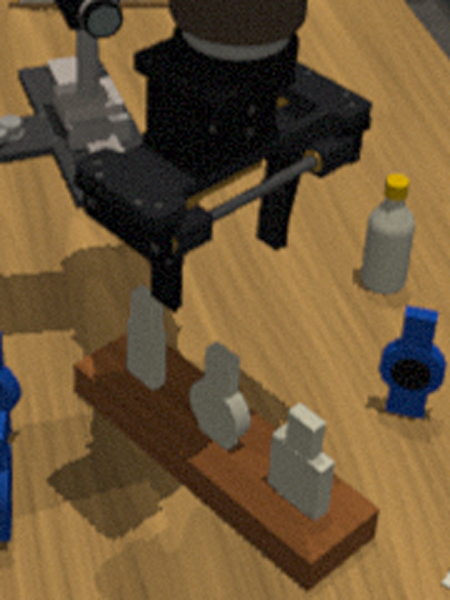

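The gripper is open above the middle, round pod (tab at crop 222,355), with the fingers straddling it.

```bash
python3 -m inch '[{"jaw":0,"x":0.1,"y":0,"z":-0.5,"ax":0,"ay":-0.05,"az":0},{"jaw":0,"x":0,"y":0,"z":-0.5,"ax":0,"ay":0,"az":0},{"jaw":0,"x":0,"y":0,"z":-0.3,"ax":0,"ay":0,"az":0},{"jaw":0,"x":0,"y":0,"z":0,"ax":0,"ay":0,"az":0}]'
```

```text
time_s: 9.5
tcp_pos: [0.5482, -0.1815, 0.109]
ee_rot: [[-0.489, 0.872, -0.002], [0.872, 0.489, -0.003], [-0.001, -0.003, -1.0]]
wrist_force: [0.3, -0.7, 0.1]
gripper_width: 0.997
```

```bash
python3 -m inch '[{"jaw":0,"x":0,"y":0,"z":-0.25,"ax":0,"ay":0,"az":0},{"jaw":0,"x":0,"y":0,"z":-0.2,"ax":0,"ay":0,"az":0},{"jaw":0,"x":0,"y":0,"z":0,"ax":0,"ay":0,"az":0}]'
python3 - <<'E'
from h import *
cv2.imwrite('pics/s6.png',capture('side')[:,:,::-1]); crop('pics/s6.png',260,230,440,420,3,'pics/s6c.png')
cv2.imwrite('pics/t6.png',capture('top')[:,:,::-1]); crop('pics/t6.png',340,170,480,290,5,'pics/t6c.png')
E
```

```text
time_s: 9.88
tcp_pos: [0.5489, -0.1813, 0.0825]
ee_rot: [[-0.49, 0.872, -0.0], [0.872, 0.49, -0.003], [-0.003, -0.002, -1.0]]
wrist_force: [0.7, 0.3, -0.4]
gripper_width: 0.998
```

View pics/s6c.png

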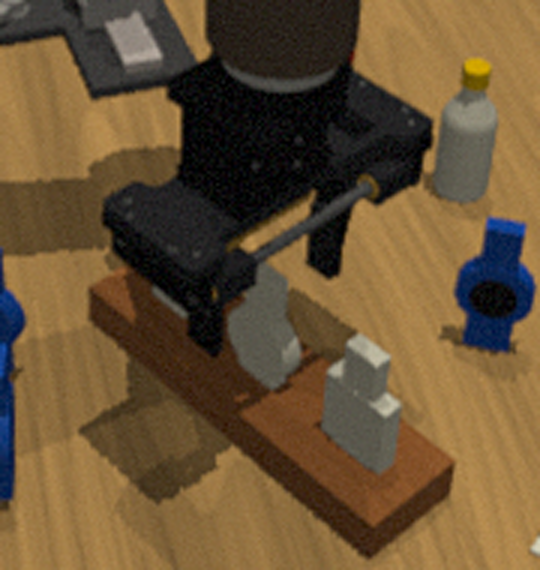

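View pics/t6c.png

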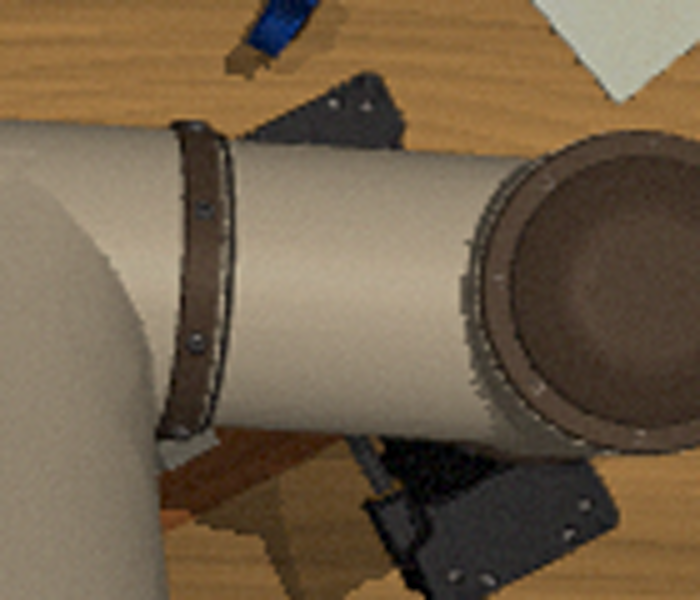

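```bash
python3 -m inch '[{"jaw":120,"x":0,"y":0,"z":0.03,"ax":0,"ay":0,"az":0},{"jaw":190,"x":0,"y":0,"z":0,"ax":0,"ay":0,"az":0},{"jaw":190,"x":0,"y":0,"z":0,"ax":0,"ay":0,"az":0},{"jaw":190,"x":0,"y":0,"z":0,"ax":0,"ay":0,"az":0},{"jaw":190,"x":0,"y":0,"z":0,"ax":0,"ay":0,"az":0},{"jaw":190,"x":0,"y":0,"z":0,"ax":0,"ay":0,"az":0}]'
python3 -m inch '[{"jaw":215,"x":0,"y":0,"z":0,"ax":0,"ay":0,"az":0},{"jaw":215,"x":0,"y":0,"z":0,"ax":0,"ay":0,"az":0}]'
```

```text
time_s: 10.72
tcp_pos: [0.5506, -0.1816, 0.0868]
ee_rot: [[-0.49, 0.872, 0.005], [0.872, 0.49, -0.004], [-0.006, 0.002, -1.0]]
wrist_force: [-0.0, -0.0, 0.3]
gripper_width: 0.399
time_s: 10.98
tcp_pos: [0.5505, -0.1816, 0.0868]
ee_rot: [[-0.49, 0.872, 0.004], [0.872, 0.49, -0.004], [-0.006, 0.002, -1.0]]
wrist_force: [0.4, -0.4, 0.2]
gripper_width: 0.199
```

```bash
python3 -m inch '[{"jaw":215,"x":0,"y":0,"z":-0.04,"ax":0,"ay":0.02,"az":0},{"jaw":230,"x":0,"y":0,"z":0,"ax":0,"ay":0,"az":0},{"jaw":255,"x":0,"y":0,"z":0,"ax":0,"ay":0,"az":0},{"jaw":255,"x":0,"y":0,"z":0,"ax":0,"ay":0,"az":0},{"jaw":255,"x":0,"y":0,"z":0,"ax":0,"ay":0,"az":0}]'
```

```text
time_s: 11.6
tcp_pos: [0.55, -0.1817, 0.0839]
ee_rot: [[-0.49, 0.872, -0.001], [0.872, 0.49, -0.004], [-0.003, -0.003, -1.0]]
wrist_force: [-0.1, 0.2, -0.5]
gripper_width: 0.132
```

```bash
python3 -m inch '[{"jaw":255,"x":0,"y":0,"z":0.2,"ax":0,"ay":0,"az":0},{"jaw":255,"x":0,"y":0,"z":0.3,"ax":0,"ay":0,"az":0},{"jaw":255,"x":0,"y":0,"z":0.4,"ax":0,"ay":0,"az":0},{"jaw":255,"x":0,"y":0,"z":0.5,"ax":0,"ay":0,"az":0},{"jaw":255,"x":0,"y":0,"z":0.5,"ax":0,"ay":0,"az":0},{"jaw":255,"x":0,"y":0,"z":0,"ax":0,"ay":0,"az":0}]'
python3 - <<'E'
from h import *
cv2.imwrite('pics/s7.png',capture('side')[:,:,::-1]); crop('pics/s7.png',260,180,440,420,2.5,'pics/s7c.png')
E
```

```text
time_s: 12.35
tcp_pos: [0.5505, -0.1817, 0.2056]
ee_rot: [[-0.49, 0.871, 0.004], [0.871, 0.49, -0.005], [-0.006, 0.001, -1.0]]
wrist_force: [0.4, 0.2, -1.1]
gripper_width: 0.133
```

View pics/s7c.png

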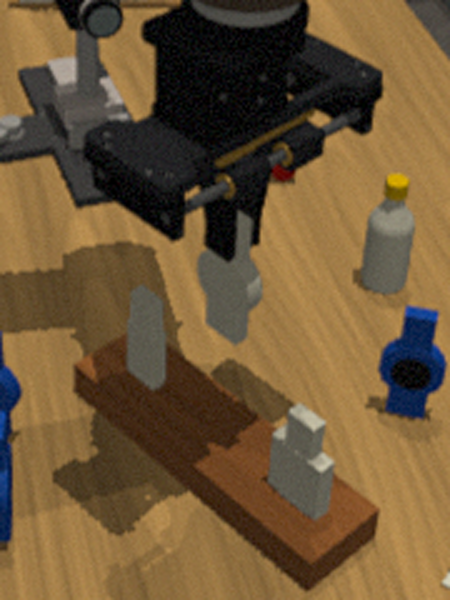

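```bash
python3 -m inch '[{"jaw":255,"x":0,"y":0.3,"z":0.2,"ax":0,"ay":0,"az":0.5},{"jaw":255,"x":0,"y":0.5,"z":0,"ax":0,"ay":0,"az":0.8},{"jaw":255,"x":0,"y":0.5,"z":0,"ax":0,"ay":0,"az":0.8},{"jaw":255,"x":0,"y":0.5,"z":0,"ax":0,"ay":0,"az":0.8},{"jaw":255,"x":0,"y":0.5,"z":0,"ax":0,"ay":0,"az":0.8},{"jaw":255,"x":0,"y":0.5,"z":0,"ax":0,"ay":0,"az":0.8},{"jaw":255,"x":0,"y":0.5,"z":0,"ax":0,"ay":0,"az":0.8},{"jaw":255,"x":0,"y":0.5,"z":0,"ax":0,"ay":0,"az":0.7},{"jaw":255,"x":0,"y":0.3,"z":0,"ax":0,"ay":0,"az":0.3},{"jaw":255,"x":0,"y":0,"z":0,"ax":0,"ay":0,"az":0}]'
```

```text
time_s: 13.65
tcp_pos: [0.5415, 0.0714, 0.2046]
ee_rot: [[-0.997, -0.073, -0.016], [-0.073, 0.997, -0.012], [0.017, -0.011, -1.0]]
wrist_force: [0.7, -0.9, -0.4]
gripper_width: 0.136
```

```bash
python3 -m inch '[{"jaw":255,"x":0.05,"y":0.2,"z":-0.13,"ax":0.07,"ay":-0.09,"az":0.1},{"jaw":255,"x":0.05,"y":0.18,"z":-0.13,"ax":0,"ay":0,"az":0},{"jaw":255,"x":0,"y":0,"z":0,"ax":0,"ay":0,"az":0},{"jaw":255,"x":0,"y":0,"z":0,"ax":0,"ay":0,"az":0}]'
python3 - <<'E'
from h import *
for n in('side','top'):
    cv2.imwrite(f'pics/{n}8.png',capture(n)[:,:,::-1])
crop('pics/side8.png',260,120,400,280,3.7,'pics/s8c.png')
crop('pics/top8.png',180,190,320,290,5.7,'pics/t8c.png')
E
```

```text
time_s: 14.15
tcp_pos: [0.5474, 0.0939, 0.1868]
ee_rot: [[-0.996, -0.087, -0.002], [-0.087, 0.996, 0.0], [0.002, 0.0, -1.0]]
wrist_force: [-0.3, -0.7, 0.2]
gripper_width: 0.141
```

View pics/s8c.png

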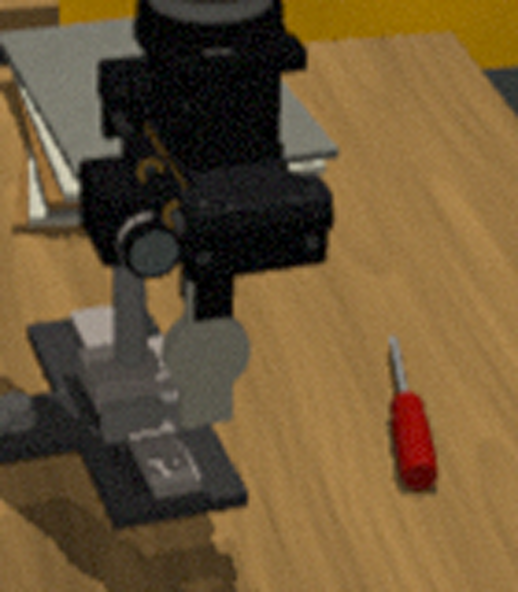

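View pics/t8c.png

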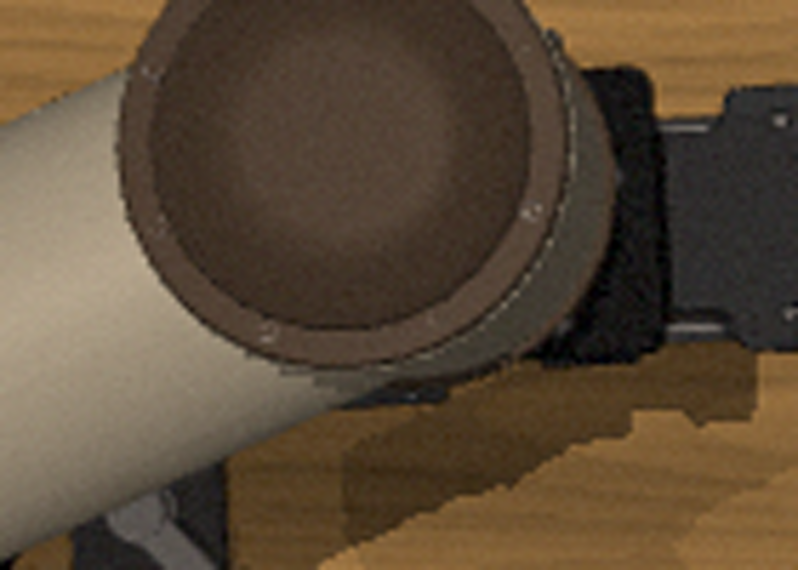

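```bash
cat > chk.py <<'E'
from h import *
import sys
s=sense();t=s['tcp_pos'];R=s['ee_rot'];img=sys.argv[1]
im=cv2.imread(img);x0,y0,k=280,190,10
z=cv2.resize(im[y0:y0+50,x0:x0+60],None,fx=k,fy=k,interpolation=cv2.INTER_CUBIC)
yaw=np.arctan2(R[1,1],R[0,1]);sx=np.array([np.cos(yaw),np.sin(yaw),0]);
px=-sx;py=np.array([-px[1],px[0],0])
a=np.array([t[0],t[1],t[2]-.0759])
def dr(P,c):
    for q in P:
        u=proj('side',q);cv2.circle(z,(int((u[0]-x0+.5)*k),int((u[1]-y0+.5)*k)),2,c,-1)
th=np.linspace(0,2*np.pi,60)
for f,c in((.007,(0,0,255)),(-.007,(255,0,0))):
    dr([a+px*f+py*.025*np.cos(w)+np.array([0,0,.047+.025*np.sin(w)]) for w in th],c)
dr([a+px*i+py*j for i in(-.006,.006) for j in(-.015,.015)],(0,255,0))
cv2.imwrite(sys.argv[2],z);print(t,np.degrees(yaw))
E
python3 chk.py pics/side8.png pics/c8.png
```

```text
[0.54743068 0.09384178 0.18696197] 95.00637812511808
```

View pics/c8.png

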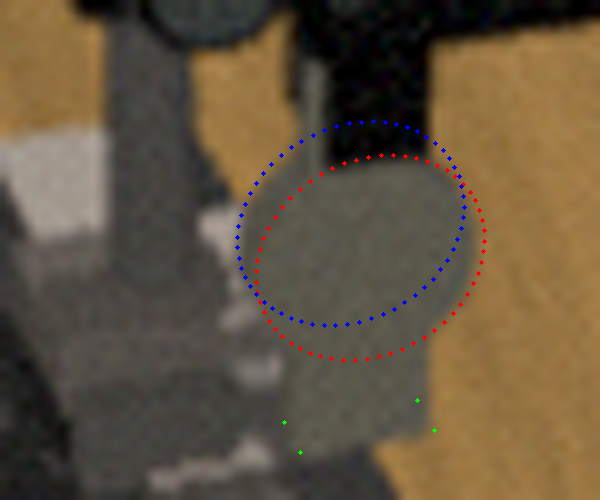

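```bash
cat > fit.py <<'E'
from h import *
im=np.mean([capture('side').astype(float) for _ in range(10)],0);cv2.imwrite('pics/avg.png',im[:,:,::-1].astype(np.uint8))
im0=cv2.imread('pics/s4.png')
k=12
z=cv2.resize(im[170:205,285:320][:,:,::-1],None,fx=k,fy=k,interpolation=cv2.INTER_CUBIC).clip(0,255).astype(np.uint8)
cv2.imwrite('pics/lensz.png',cv2.convertScaleAbs(z,alpha=2.2))
z=cv2.resize(im[195:245,295:335][:,:,::-1],None,fx=k,fy=k,interpolation=cv2.INTER_CUBIC).clip(0,255).astype(np.uint8)
cv2.imwrite('pics/podz.png',cv2.convertScaleAbs(z,alpha=1.5))
E
python3 fit.py
```

```text
(no output)
```

View pics/lensz.png

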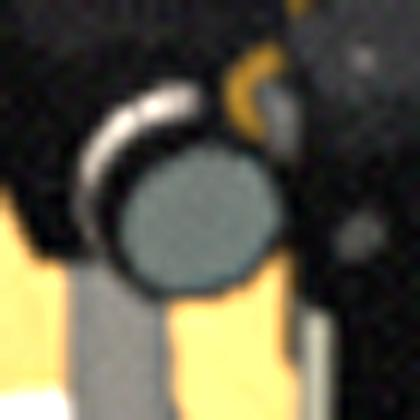

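View pics/podz.png

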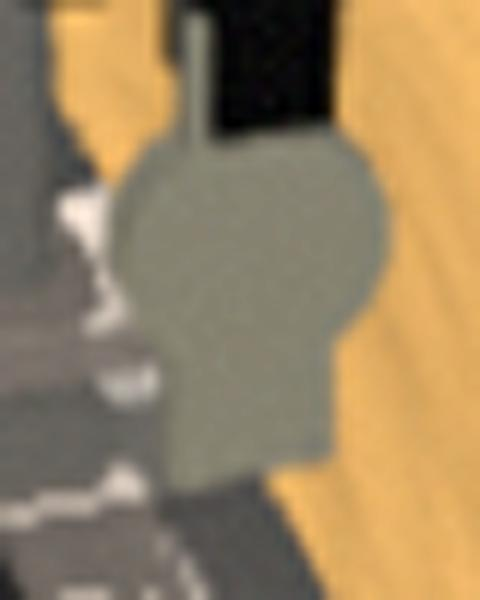

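```bash
python3 - <<'E'
from h import *
np.set_printoptions(precision=2,suppress=True)
s=sense();t=s['tcp_pos'];yaw=np.arctan2(s['ee_rot'][1,1],s['ee_rot'][0,1]);print(t)
sx=np.array([np.cos(yaw),np.sin(yaw),0]);px=-sx;py=np.array([-px[1],px[0],0]);Z=np.array([0,0,1])
zz=lambda u:((u-[295,195])+.5)*12
a=t-[0,0,.0759]
P=lambda i,j,k:zz(proj('side',a+px*i+py*j+Z*k))
print('finger br outer',P(.021,.0095,.0759),'bl',P(.021,-.0095,.0759),'inner bl',P(.006,-.0095,.0759))
print('tab rear left',P(-.006,-.012,.085),'front left',P(.006,-.012,.085))
print('foot br front',P(.006,.015,0),'bl front',P(.006,-.015,0),'bl rear',P(-.006,-.015,0))
C=[P(.007,.025*np.cos(w),.047+.025*np.sin(w)) for w in np.linspace(0,6.28,200)];C=np.array(C);print('disc front ext',C.min(0),C.max(0), 'y at xmax',C[C[:,0].argmax()])
C=np.array([P(-.007,.025*np.cos(w),.047+.025*np.sin(w)) for w in np.linspace(0,6.28,200)]);print('disc rear xmin',C[C[:,0].argmin()])
# lens with glass circle
for X in((.5378,.2045,.16),(.5378,.2045,.162),(.5393,.2045,.16),(.5378,.2065,.16)):print(X,proj('side',np.array(X)),proj('top',np.array(X)))
print('per mm x/z zoom', P(0,.001,0)-P(0,0,0),P(0,0,.001)-P(0,0,0),P(.001,0,0)-P(0,0,0))
E
```

```text
[0.55 0.09 0.19]
finger br outer [343.55 140.77] bl [236.91 157.18] inner bl [211.42 112.96]
tab rear left [177.55  34.86] front left [197.55  69.39]
foot br front [340.86 455.64] bl front [180.42 482.51] bl rear [161.39 446.12]
disc front ext [126.88 125.47] [400.95 371.43] y at xmax [400.95 224.56]
disc rear xmin [104.62 228.04]
(0.5378, 0.2045, 0.16) [301.24 187.67] [215.21 238.94]
(0.5378, 0.2045, 0.162) [301.23 186.89] [214.98 238.89]
(0.5393, 0.2045, 0.16) [301.89 187.6 ] [215.25 238.16]
(0.5378, 0.2065, 0.16) [301.08 187.24] [214.17 238.91]
per mm x/z zoom [ 5.33 -0.89] [ 0.04 -4.61] [1.63 3.02]
```

```bash
python3 -m inch '[{"jaw":255,"x":0.01,"y":0.01,"z":0.05,"ax":0,"ay":0,"az":0.02},{"jaw":255,"x":0,"y":0,"z":0,"ax":0,"ay":0,"az":0},{"jaw":255,"x":0,"y":0,"z":0,"ax":0,"ay":0,"az":0},{"jaw":255,"x":0,"y":0,"z":0,"ax":0,"ay":0,"az":0}]'
python3 -c "
from station import *
import numpy as np
s=sense();print(s['tcp_pos'],np.round(s['ee_rot'],4))"
```

```text
time_s: 15.25
tcp_pos: [0.5481, 0.0948, 0.1903]
ee_rot: [[-0.996, -0.091, -0.001], [-0.091, 0.996, 0.001], [0.001, 0.001, -1.0]]
wrist_force: [0.4, 0.5, -1.0]
gripper_width: 0.135
[0.54807534 0.09477353 0.19033024] [[-9.958e-01 -9.150e-02 -1.000e-03]
 [-9.150e-02  9.958e-01  6.000e-04]
 [ 1.000e-03  7.000e-04 -1.000e+00]]
```

```bash
python3 fit.py; python3 chk.py pics/avg.png pics/c9.png
```

```text
[0.54809565 0.09476687 0.1903326 ] 95.24632745907199
```

View pics/c9.png

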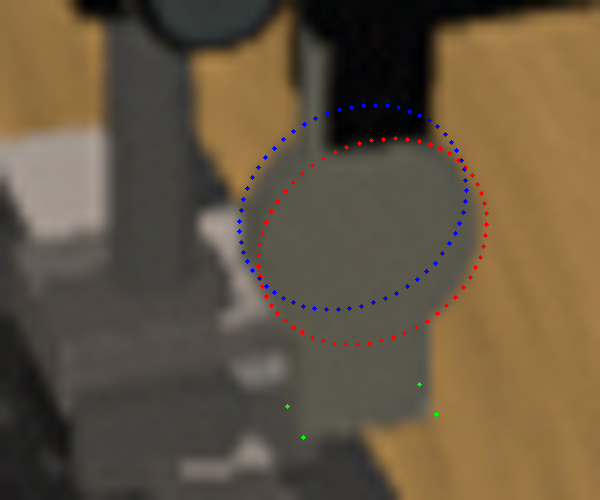

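View pics/avg.png

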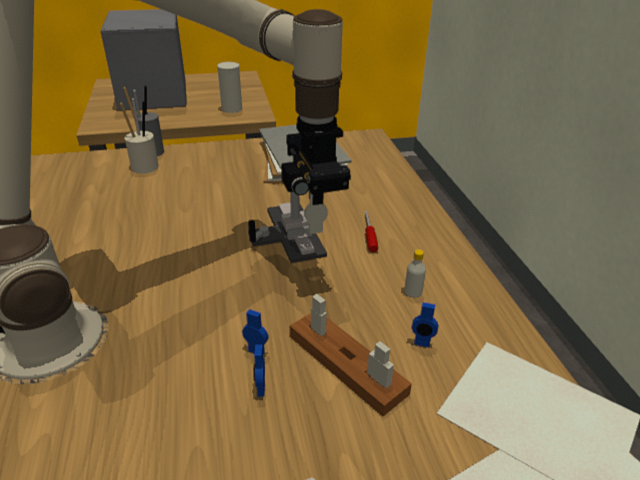

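```bash
python3 -c "
from station import *
import numpy as np
s=sense();print(s['time_s'],np.abs(s['joint_velocities']).max(),s['gripper_width']);print(finish_job())"
```

```text
15.75 0.0681886085857401 0.13805073842962257
the job is handed in; nothing more can be done
None
```

I carried out all three steps and handed the job in at about 15.8 s, with the arm still and holding the round pod in front of the camera. No verdict is reported.

- **Camera:** I pushed it forward until the force jumped to 45 N. Both views showed the carriage against the stop plate.
- **Lever:** I swung it until it resisted at about 40 N on y and 35 N on x. The knob measured about 226°, which is the expected locked end.
- **Pod:** I gripped the round pod (the middle one) by its tab and lifted it out. The jaws read about 12 mm, matching the tab's thickness.
- **Final pose:** The pod was upright to about 0.1°, facing 95.2° to match the stand's x axis. By the arm's own reading the window was 100 mm in front of the measured lens position, to within about 1 mm.

**Checks that disagreed or were limited:**
- The top view was blocked by the wrist at the end, so only the side view could check the final pose. It put the pod 0.5 to 1 mm off sideways.
- An earlier side view put the pod about 1.5 mm low, so I set the height about 1 mm above nominal as a compromise.
- My lens measurements varied by about 3 to 4 mm along the rail. I used the value that most of them agreed on.

The other two pods, the bottle, the screwdriver and the blue look-alikes appear untouched in the last side picture.

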